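# Wind open the vent of the seedling greenhouse

## Task

Air the mini greenhouse: take the loose hand crank from the table, push it gently down until it sits fully home on the square shaft of the winder, then wind it clockwise (seen from above) for about two turns until the roof vent is fully open at its stop. Neither press the crank hard on the shaft nor strain it against the stop; touch the greenhouse and its winder only with the crank, leave all other things where they are, and leave the crank standing fully home on the shaft.

Things in the scene. Friction and masses are not known exactly. Their poses are not given: they have to be found in the camera images.
- crank: Loose hand crank of dark steel, about 0.33 kg, lying flat, knob upward. Origin: centre of the hub's underside; z up, x from the hub along the arm to the knob. Arm: flat bar 18 mm wide, 10 mm thick, underside flush with the hub's, reaching 76 mm from the origin. In the hub's underside, centred, a square socket 15.4 mm wide and 24 mm deep, its sides parallel to the hub's.
- crank_hub (a point): Point on the axis of the crank's hub, 27 mm above its underside, where it can be gripped from above. The hub is an upright block 30 x 30 mm in plan, sides square to the arm, 40 mm high. Axes as the crank's.
- crank_knob (a point): Point on the axis of the crank's black upright knob, 65 mm from the hub's axis and 40 mm above the crank's underside. The knob is a cylinder 22 mm in diameter, from 12 to 67 mm above the crank's underside; it turns freely on its pin, so a hand that holds it need not turn while winding.
- greenhouse: Fixed mini greenhouse with its winder. Origin: on the table under the axis of the winder's shaft; z up. Winder box 90 x 90 mm, 58 mm high, centred on the origin, on it a round collar 40 mm across up to 70 mm. Greenhouse 320 mm along x, 240 mm along y, 200 mm high, its middle at x = 60 mm, y = -290 mm in this frame. The vent in its roof swings up to 170 mm above the roof.
- collar (a point): Centre of the collar's flat top, 70 mm above the table, on the upright axis of the square shaft. Fully home, the crank's underside rests here. The shaft turns clockwise (from above) to a hard stop 1.85 to 2.1 turns from the start, against a steady drag of about 0.2 Nm (3 N at the knob), and stays where it is left.
- shaft_tip (a point): Middle of the top of the square steel shaft, 22 mm above the collar. The shaft is 14 mm wide, its top 3 mm tapering to 12.5 mm. It starts turned to any angle about its axis; that angle is not measured (these axes are the greenhouse's): see it in pictures, or turn the lightly pressed crank either way, up to a quarter turn, until it drops over the square. Its drag holds it still meanwhile.
- vent (a joint): Opening angle of the roof vent, rad: 0 shut (at the start), 1.10 fully open, when the winder is at its stop. The winder has free play, up to a quarter turn (hidden), before it begins to move the vent; from then on each turn of the crank opens it by 0.6 rad.
- cup_a: Bystander: white plastic cup with a seedling, 68 mm across the rim, 85 mm high (120 mm with the plant); origin: centre of its underside.
- cup_b: Bystander: white plastic cup with a seedling, 68 mm across the rim, 85 mm high (120 mm with the plant); origin: centre of its underside.
- cup_c: Bystander: white plastic cup with a seedling, 68 mm across the rim, 85 mm high (120 mm with the plant); origin: centre of its underside.
- pot: Bystander: terracotta pot, 104 mm across, 90 mm high; origin: centre of its underside.
- trowel: Bystander: hand trowel, 270 mm long, 64 mm wide, lying along its x; origin: under its middle.
- labels: Bystander: bundle of wooden plant labels, 100 x 50 x 13 mm; origin: centre of its underside.
Things that resemble listed ones, but are neither listed nor needed, are in the scene too. Of the things like the crank, leave any that is green or pink; of the rest the larger one is meant.

How it is judged (in metres and radians):
On the way, in this order (a step that is already met when the one before it is completed fails the run):
1. the crank sits fully home on the shaft, the vent still all but shut (z of crank in the frame of collar between -0.004 and 0.003 m and horizontal distance between crank and collar below 0.004 m and angle between crank's own z axis and vertical below 0.08 rad and value of joint vent below 0.05 rad), for 0.2 s.
2. the vent is fully open, the crank still home (z of crank in the frame of collar between -0.004 and 0.003 m and horizontal distance between crank and collar below 0.004 m and angle between crank's own z axis and vertical below 0.08 rad and value of joint vent above 1.06 rad), for 0.1 s.
At the end, for the whole second after the job is handed in: The vent is open by more than 1.06 rad (1.10 is the stop); the crank rests on the shaft, its underside within 3 mm of the collar's top, within 4 mm of the shaft's axis and upright within 0.08 rad, released and at rest (all of step 2 and linear speed of crank below 0.02 m/s); the robot touches nothing.
It fails at once if the crank is pressed on the shaft with more than 80 N before it is home (contact force between crank and greenhouse above 80 N and z of crank in the frame of collar above 0.004 m).
It fails at once if the crank is pressed or strained on the shaft or winder with more than 150 N of contact force (contact force between crank and greenhouse above 150 N).
It fails at once if the robot itself touches the greenhouse, winder or vent (more than 3 N) (contact force between any of the fingers, the arm and greenhouse above 3 N).
It fails at once if a bystander is shifted by more than 25 mm (distance of any of cup_a, cup_b, cup_c, pot, trowel, labels from where it was at the start of the episode above 0.025 m).
It also fails if it takes over 72 s, if anything falls off the work surface, if the arm or the gripper's body presses on something with over 40 N, if the wrist force passes 120 N, or if a joint passes its speed limit or range.

## Robot

A 6-joint arm with a two-finger parallel gripper is mounted at the origin on the work surface. World frame = base frame: x ahead of the robot, y to its left, z up, the work surface at z = 0. Lengths are in mm, angles in rad, forces in N, time in s.
With the tool pointing down it reaches from about 350 to 775 mm from the base axis. Payload 7.3 kg.
Tool frame: the origin (TCP) lies midway between the tips of the shut fingers; the grasp point (between the pads) lies 19 mm behind it; z points along the fingers, y is the direction in which the jaws open and shut (so a half turn about z gives the same grasp; the last joint's range is limited). The gripper opens to 92 mm and grips with 3 to 60 N. Pads are 19 mm wide; open, the fingers measure 130 mm over their backs; the gripper's body (75 mm by 190 mm) begins 47 mm behind the grasp point.
Start: joints at [1.063, 0.342, 1.524, -0, 1.275, -0.146], TCP at [185.816, 491.039, 206.641] pointing down, gripper open.
Joint ranges: [-2.53, 2.53], [-0.77, 2.02], [0.04, 2.7], [-1, 4.14], [0.28, 2.66], [-3.11, 3.11]. Speed limits (rad/s): [2.57, 2.57, 3.14, 3.14, 3.14, 3.14].

## Interface

Orientations are given as [roll, pitch, yaw] about the fixed x, y, z axes, in that order (R = Rz(yaw) Ry(pitch) Rx(roll)).
In Python, from plant import sensors, imaging, ticket gives the robot as it stands. The module is installed in compiled form; this text tells all that it offers.
- The arm moves only by the tool arm_command, never from a script. Its argument "increments" is one flat list of numbers, 5 for each row, row after row: the closure, from 0 (fully open) to 1 (shut), then the shift along the tool's x, y, z in mm, then the turn about the tool's z in degrees. In form: [hand, dx, dy, dz, spin, hand, dx, dy, dz, spin, ...]. A call has 1 to 20 rows; each row is the pose to reach, as a shift and turn from the pose commanded when the call began, along the tool's axes at that moment; what a row does not reach only later rows make up. A row lasts 1/8 s, in which the tool goes at most 62.5 mm and 10.7 degrees, less where a joint would pass 70% of its speed; a pose out of reach is approached as far as the arm can. A call with a gripper value outside its range is refused whole. The fingers move at their own pace and stop on an object; the grip force is fixed at half the most. Time passes only in rows, so rows that repeat a pose let the fingers close. It gives the time, the measured TCP pose, the force and the opening at its end, in the units of the state.
- sensors.get_obs(): the state, without advancing time (a new reading comes with each control period).
- imaging.capture(name): name is "scene" or "top" or "wrist"; returns the picture (420x560x3 uint8, blue, green, red); there is no depth.
- imaging.calibration(name): a dict with "fx", "fy", "cx", "cy" (pixels), "world_to_cam" (4x4, takes a point from world to camera coordinates); the wrist camera has in their place "hand_eye" (4x4, takes a point from camera to tool coordinates, whose origin is the TCP and whose axes are the flange's). Camera axes: x right, y down, z forward; pixel columns grow to the right and rows downward; lengths in mm; the calibration is good to about 2 mm. A picture is of the moment at which its call begins: read the wrist's pose just before it. calibration takes no time and is no camera call.
- ticket.close_job(): hands the job in, once; it reports no verdict.
The state is a dict: "time": time; "joint_positions": joint angles; "dq": joint speeds; "tau": joint torques, N m; "tool_pos": TCP position; "tcp_rot": TCP orientation; "contact_force": force on the tool from outside, world axes, zero at the start; "moment": the same for the moment, N m; "grip_width": finger opening in mm.
Only numpy, scipy, OpenCV 4.12 (cv2) and the standard library are available. Lean on these libraries where they do the work, as an engineer would, in place of code of your own. Each camera call takes 0.05 s, during which the arm holds its last target. There are 200 camera calls.

## Working session

There is one attempt and no reset: what is moved stays moved. The work goes in short steps, Python scripts to look and compute and a tool call to move; the robot and the scene stay as the last step left them, time stands still between calls to the robot, and variables do not carry over. Pictures are saved under pics/ and viewed, about 8 in all and at most 12, crops included, and the job is handed in when it is done.

Besides the shell and the picture viewer there is one more tool, called in YAML: its name, and indented under it one key for each argument. arm_command: Moves the arm, as the interface text tells. Its arguments: {"type":"object","properties":{"increments":{"type":"array","items":{"type":"number"}}},"required":["increments"]}

```bash
mkdir -p pics; python3 - <<'E'
from plant import sensors, imaging
import cv2,numpy as np,json
print(sensors.get_obs())
for n in ["scene","top"]:
    im=imaging.capture(n); cv2.imwrite(f"pics/{n}0.png",im)
for n in ["scene","top","wrist"]:
    print(n,{k:np.round(v,4).tolist() for k,v in imaging.calibration(n).items()})
E
```

```text
{'time': 0.0, 'joint_positions': array([ 1.06300744e+00,  3.42717748e-01,  1.52502604e+00, -7.78644693e-06,
        1.27536609e+00, -1.46010306e-01]), 'dq': array([ 9.18089873e-04, -6.19669324e-06,  1.16457676e-03,  2.74870204e-04,
        7.81223332e-05, -4.68526748e-04]), 'tau': array([ 1.17484367e-03, -4.31249464e+01, -2.44212914e+01,  7.18196877e-02,
        5.59981016e-02, -1.49091438e-04]), 'tool_pos': array([185.59183551, 490.63953896, 205.94440714]), 'tcp_rot': array([-3.14009049e+00, -2.13377527e-04,  2.77981618e+00]), 'contact_force': array([-0.1037898 , -0.62048611, -0.53679116]), 'moment': array([-0.03903868, -0.01793529,  0.03166784]), 'grip_width': 91.67876091269096}
scene {'fx': 381.7641, 'fy': 381.7641, 'cx': 281.6576, 'cy': 208.5208, 'world_to_cam': [[0.0819, 0.9966, 0.0081, -117.8733], [0.5585, -0.0391, -0.8286, -208.5454], [-0.8254, 0.0724, -0.5598, 1467.8079], [0.0, 0.0, 0.0, 1.0]]}
top {'fx': 383.0816, 'fy': 383.0816, 'cx': 280.3215, 'cy': 207.3176, 'world_to_cam': [[-0.0026, -1.0, -0.0065, 66.2375], [-0.9958, 0.0032, -0.0915, 590.6194], [0.0915, 0.0062, -0.9958, 1111.8589], [0.0, 0.0, 0.0, 1.0]]}
wrist {'fx': 376.6405, 'fy': 376.6405, 'cx': 277.8317, 'cy': 216.1353, 'hand_eye': [[0.0006, -0.9526, -0.3041, 83.3717], [1.0, 0.0009, -0.001, 1.0452], [0.0012, -0.3041, 0.9526, -179.6781], [0.0, 0.0, 0.0, 1.0]]}
```

View pics/top0.png

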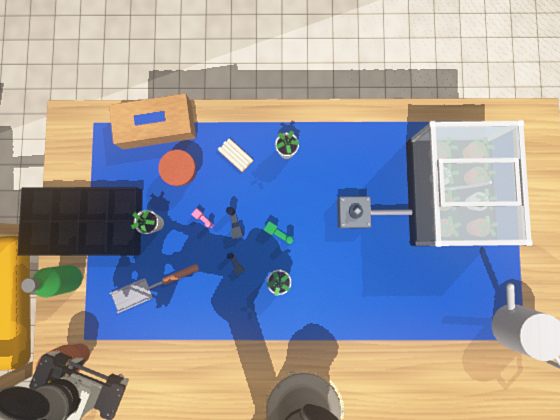

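View pics/scene0.png

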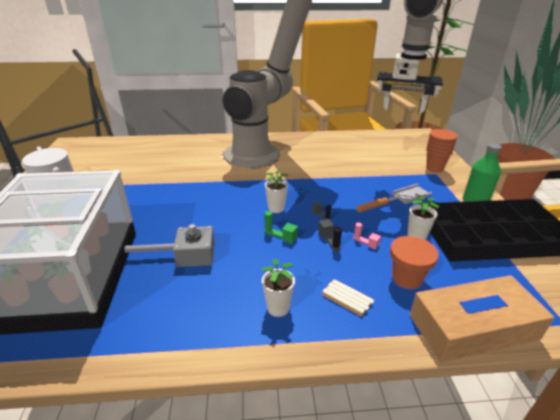

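Top view candidates: dark crank (235,222), smaller dark one (235,264), green (278,232), pink (202,217). I choose the larger dark one at (235,222). The winder is at about (355,211). Next is one close crop of both.

```bash
cat > h.py <<'E'
import numpy as np,cv2
from scipy.spatial.transform import Rotation as R
from plant import sensors, imaging
def pose(o=None):
    o=o or sensors.get_obs(); T=np.eye(4); T[:3,:3]=R.from_euler('xyz',o['tcp_rot']).as_matrix(); T[:3,3]=o['tool_pos']; return T
def cam(n,T=None):
    c=imaging.calibration(n); K=np.array([[c['fx'],0,c['cx']],[0,c['fy'],c['cy']],[0,0,1.]])
    C=np.linalg.inv(c['world_to_cam']) if n!='wrist' else T@np.array(c['hand_eye'])
    return K,C   # C: cam->world
def ray(n,uv,z,T=None):
    K,C=cam(n,T); d=C[:3,:3]@np.linalg.solve(K,[*uv,1]); o=C[:3,3]; return o+d*(z-o[2])/d[2]
def proj(n,p,T=None):
    K,C=cam(n,T); q=K@(np.linalg.inv(C)@[*p,1])[:3]; return q[:2]/q[2]
E
python3 - <<'E'
from h import *
im=cv2.imread("pics/top0.png")
a=cv2.resize(im[195:280,190:300],None,fx=4,fy=4,interpolation=cv2.INTER_CUBIC)
b=cv2.resize(im[185:240,330:385],None,fx=6,fy=6,interpolation=cv2.INTER_CUBIC)
c=np.zeros((340,780,3),np.uint8); c[:340,:440]=a; c[:330,445:775]=b
cv2.imwrite("pics/crop.png",c)
for uv,z in [((238,229),40),((231,211),67),((235,222),10),((235,264),20),((355,211),70),((355,211),92),((278,232),20),((280,283),85)]: print(uv,z,ray("top",uv,z).round())
E
```

```text
(238, 229) 40 [526. 188.  40.]
(231, 211) 67 [577. 206.  67.]
(235, 222) 10 [548. 201.  10.]
(235, 264) 20 [424. 199.  20.]
(355, 211) 70 [ 576. -149.   70.]
(355, 211) 92 [ 574. -145.   92.]
(278, 232) 20 [518.  72.  20.]
(280, 283) 85 [375.  66.  85.]
```

View pics/crop.png

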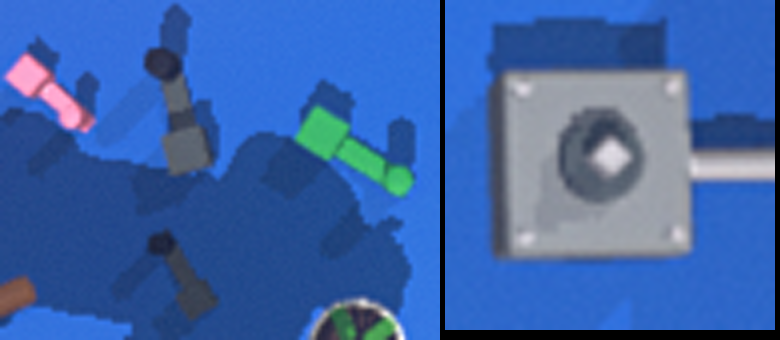

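The crop confirms it: the larger dark crank has its hub at about (236,232) and its knob at (230.7,211). The shaft tip is at about (357.8,210.8) and looks turned roughly 45° to the box. Now I work out the move above the crank.

```bash
python3 - <<'E'
from h import *
h=ray("top",(236,232),40); k=ray("top",(230.7,211),67); s=ray("top",(357.8,210.8),92)
d=k-h; th=np.arctan2(d[1],d[0]); print(h,k,s,"len",np.hypot(*d[:2]),"th",np.degrees(th))
T=pose(); yaw=sensors.get_obs()['tcp_rot'][2]
print("spin deg (yaw-> -)", np.degrees(yaw-th), "shift tool", T[:3,:3].T@(np.array([h[0],h[1],200])-T[:3,3]))
E
```

```text
[517.55173106 194.28238403  40.        ] [577.00550625 206.68821076  67.        ] [ 574.38413936 -152.64286646   92.        ] len 60.73430596357761 th 11.786412365154964
spin deg (yaw-> -) 147.4830069802686 shift tool [-415.37041176 -159.70697456    6.15038218]
```

arm_command:
  increments: [0,-415,-160,6,147,0,-415,-160,6,147,0,-415,-160,6,147,0,-415,-160,6,147,0,-415,-160,6,147,0,-415,-160,6,147,0,-415,-160,6,147,0,-415,-160,6,147,0,-415,-160,6,147,0,-415,-160,6,147,0,-415,-160,6,147,0,-415,-160,6,147,0,-415,-160,6,147,0,-415,-160,6,147,0,-415,-160,6,147,0,-415,-160,6,147]

```text
time: 2.1
tool_pos: [517.2, 194.5, 200.4]
tcp_rot: [-3.142, 0.0, 0.217]
contact_force: [0.7, 0.6, -0.0]
grip_width: 91.8
```

```bash
python3 - <<'E'
from h import *
o=sensors.get_obs(); T=pose(o); print(o['tool_pos'],o['tcp_rot'],o['joint_positions'])
im=imaging.capture("wrist"); cv2.imwrite("pics/w1.png",im)
print(proj("wrist",(517.5,194.3,40),T),proj("wrist",(577,206.7,67),T))
E
```

```text
[517.17022822 194.4760143  200.40195338] [-3.14152727e+00  4.84249241e-04  2.16659516e-01] [2.20921038e-01 3.97642823e-01 1.45721377e+00 7.02490101e-05
 1.28722003e+00 1.57503819e+00]
[278.9939387  189.01534566] [280.08016684 123.73153921]
```

View pics/w1.png

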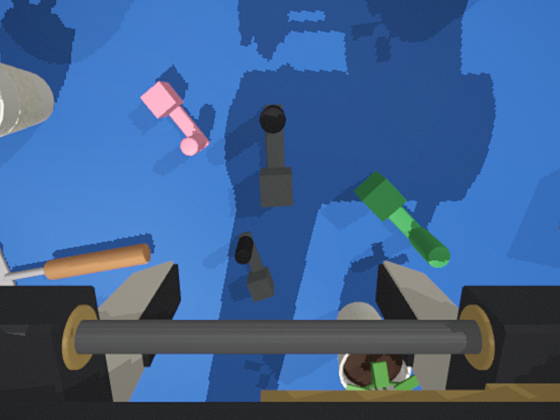

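```bash
python3 - <<'E'
from h import *
im=cv2.imread("pics/w1.png")[90:220,220:330]
g=cv2.convertScaleAbs(im,alpha=2.2,beta=0)
c=cv2.resize(g,None,fx=4.5,fy=4.5,interpolation=cv2.INTER_NEAREST)
for i in range(0,130,10): cv2.putText(c,str(90+i),(0,int(i*4.5)+5),0,.4,(255,255,255))
for i in range(0,110,10): cv2.putText(c,str(220+i),(int(i*4.5)-8,580),0,.4,(255,255,255))
cv2.imwrite("pics/w1c.png",c)
E
```

```text
(no output)
```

View pics/w1c.png

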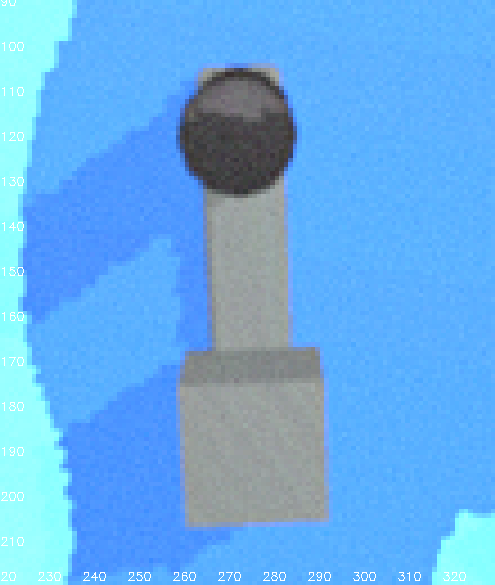

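```bash
python3 - <<'E'
from h import *
T=pose()
P=np.array([ray("wrist",uv,40,T) for uv in [(259.8,174.9),(291.6,174.2),(293.1,206),(261.6,206.9)]])
print(P.round(1), np.linalg.norm(np.diff(P,axis=0,append=P[:1]),axis=1)); c=P.mean(0)
d=(P[0]+P[1]-P[2]-P[3])/2; e=(P[0]+P[3]-P[1]-P[2])/2
a1=np.arctan2(d[1],d[0]); a2=np.arctan2(-e[0],e[1]); print(c,np.degrees([a1,a2]))
print("knobtop",ray("wrist",(273,119),67,T))
a=(a1+a2)/2; yaw=sensors.get_obs()['tcp_rot'][2]
print("spin",np.degrees(yaw-a),"shift",T[:3,:3].T@(np.array([c[0],c[1],8+1])-T[:3,3]))
E
```

```text
[[526.8 214.4  40. ]
 [533.6 186.1  40. ]
 [504.4 177.9  40. ]
 [497.2 206.6  40. ]] [29.13221075 30.3625134  29.63856125 30.56631848]
[515.50473998 196.23241443  40.        ] [15.24077489 13.90225563]
knobtop [579.48422213 213.10553953  67.        ]
spin -2.18217187463544 shift [ -1.26571931  -2.02657816 191.48106967]
```

arm_command:
  increments: [0,-1.3,-2,50,-2,0,-1.3,-2,100,-2,0,-1.3,-2,140,-2,0,-1.3,-2,170,-2,0,-1.3,-2,185,-2,0,-1.3,-2,191,-2,0,-1.3,-2,191,-2,1,-1.3,-2,191,-2,1,-1.3,-2,191,-2,1,-1.3,-2,191,-2,1,-1.3,-2,191,-2,1,-1.3,-2,191,-2,1,-1.3,-2,191,-2,1,-1.3,-2,191,-2,1,-1.3,-2,191,-2]

```text
time: 4.03
tool_pos: [515.6, 196.2, 9.6]
tcp_rot: [-3.142, -0.0, 0.249]
contact_force: [-0.8, -0.6, -0.5]
grip_width: 29.6
```

arm_command:
  increments: [1,0,0,-15,0,1,0,0,-60,0,1,0,0,-115,0,1,0,30,-170,-5,1,-15,80,-210,-10,1,-27,130,-210,-15,1,-40,180,-210,-20,1,-50,230,-210,-25,1,-58,270,-210,-31,1,-65,291,-210,-31,1,-65,291,-210,-31,1,-65,291,-210,-31,1,-65,291,-210,-31]

```text
time: 5.65
tool_pos: [524.3, -100.8, 219.8]
tcp_rot: [-3.141, -0.0, 0.791]
contact_force: [-0.1, -0.5, -3.2]
grip_width: 29.9
```

```bash
python3 - <<'E'
from h import *
o=sensors.get_obs(); T=pose(o); print(o['tool_pos'],o['tcp_rot'],o['grip_width'],o['contact_force'],o['moment'])
im=imaging.capture("wrist"); cv2.imwrite("pics/w2.png",im)
p=proj("wrist",(574.4,-152.6,92),T); print(p)
x,y=p.astype(int); x0=max(0,x-70); y0=max(0,y-70)
c=im[y0:y0+140,x0:x0+140]; print(x0,y0,c.shape)
c=cv2.resize(c,None,fx=4,fy=4,interpolation=cv2.INTER_NEAREST)
s=cv2.resize(im,None,fx=.4,fy=.4); w=np.zeros((560,c.shape[1]+230,3),np.uint8); w[:c.shape[0],:c.shape[1]]=c; w[:168,c.shape[1]:c.shape[1]+224]=s
cv2.imwrite("pics/w2c.png",w)
E
```

```text
[ 524.32110486 -100.84080316  219.80374932] [-3.14144673e+00 -2.63037131e-04  7.91381148e-01] 29.93697882999228 [-0.05311007 -0.48938661 -3.24095818] [-0.08796445  0.11069051 -0.0106481 ]
[363.85788641 201.05218878]
293 131 (140, 140, 3)
```

View pics/w2c.png

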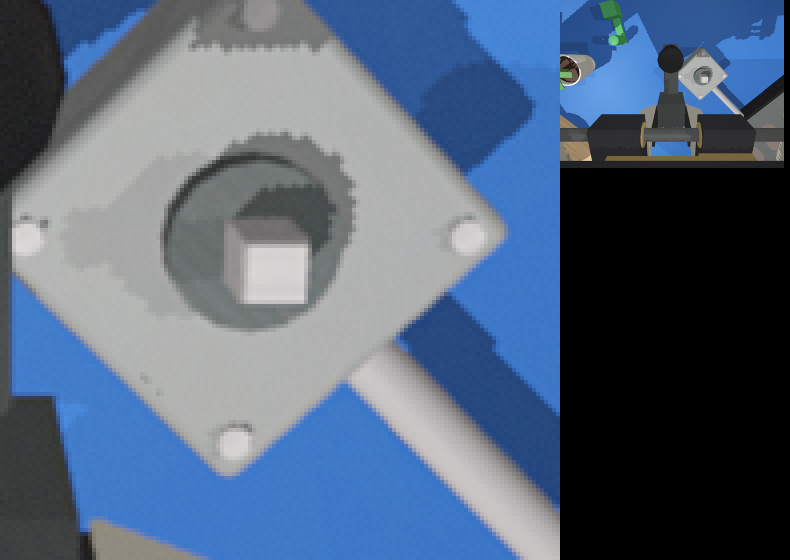

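```bash
python3 - <<'E'
from h import *
T=pose(); im=cv2.imread("pics/w2.png"); g=cv2.cvtColor(im,cv2.COLOR_BGR2GRAY)
m=np.zeros_like(g); m[185:210,345:375]=(g[185:210,345:375]>205)
cs,_=cv2.findContours(m,cv2.RETR_EXTERNAL,cv2.CHAIN_APPROX_NONE); c=max(cs,key=cv2.contourArea)
r=cv2.minAreaRect(c); print(r); B=cv2.boxPoints(r)
P=np.array([ray("wrist",b,92,T) for b in B]); print(P.round(1),np.linalg.norm(np.diff(P,axis=0),axis=1))
mu=cv2.moments(m,True); uv=(mu['m10']/mu['m00'],mu['m01']/mu['m00']); s=ray("wrist",uv,92,T); print("shaft",uv,s)
ed=np.diff(P,axis=0); print("edge ang mod90",np.degrees(np.arctan2(ed[:,1],ed[:,0]))%90,"yaw",np.degrees(sensors.get_obs()['tcp_rot'][2]))
print("collar",ray("wrist",(293+258/4,131+242/4),70,T), ray("wrist",(293+250/4,131+242/4),70,T))
# knob
m2=((im.max(2)<45)*255).astype(np.uint8); m2[:, :230]=0; m2[:,330:]=0; m2[:90]=0; m2[200:]=0
cs,_=cv2.findContours(m2,cv2.RETR_EXTERNAL,cv2.CHAIN_APPROX_NONE); c=max(cs,key=cv2.contourArea)
print("knob",cv2.minEnclosingCircle(c),cv2.boundingRect(c))
(u,v),rad=cv2.minEnclosingCircle(c)
zk=T[2,3]-9.6+67; k=ray("wrist",(u,v),zk,T); print("knob in tool",T[:3,:3].T@(k-T[:3,3]))
crop=cv2.resize(im[90:240,210:340],None,fx=4,fy=4,interpolation=cv2.INTER_NEAREST); cv2.imwrite("pics/k.png",cv2.convertScaleAbs(crop,alpha=2))
E
```

```text
((361.5, 199.0), (12.0, 13.0), 90.0)
[[ 573.7 -142.1   92. ]
 [ 581.5 -149.8   92. ]
 [ 574.7 -157.8   92. ]
 [ 566.8 -150.    92. ]] [10.93082484 10.52220941 11.04131196]
shaft (361.6904761904762, 198.875) [ 574.38235813 -149.92112928   92.        ]
edge ang mod90 [45.37376077 49.5564459  45.37282834] yaw 45.347619575448704
collar [ 575.62716556 -149.85954739   70.        ] [ 574.34629758 -148.59528753   70.        ]
knob ((276.4830017089844, 146.97303771972656), 35.149532318115234) (245, 112, 64, 71)
knob in tool [ 67.62578594  -1.37383537 -57.38743614]
```

View pics/k.png

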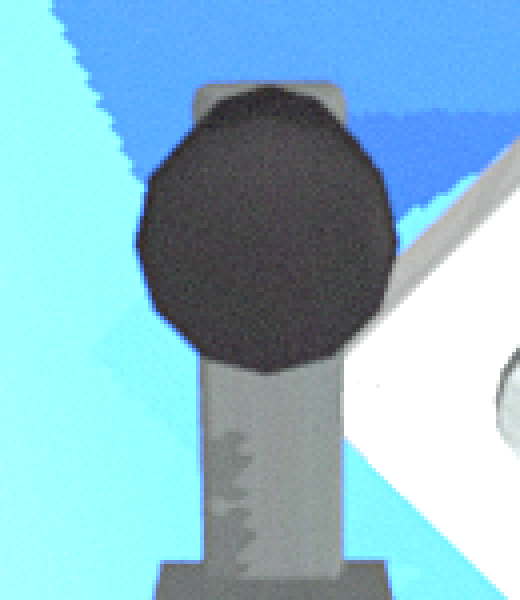

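The shaft square lines up with the tool axes at this yaw. Comparing crank and shaft in the same view gives a TCP target of about (574.4, -151.9), and the top camera agrees within 1 mm. I'll hover just above the tip.

arm_command:
  increments: [1,0,25,0,0,1,-1,50,0,0,1,-1.1,71.5,0,0,1,-1.1,71.5,40,0,1,-1.1,71.5,80,0,1,-1.1,71.5,105,0,1,-1.1,71.5,112,0,1,-1.1,71.5,112,0,1,-1.1,71.5,112,0]

```text
time: 6.82
tool_pos: [575.3, -153.1, 109.1]
tcp_rot: [3.139, -0.001, 0.79]
contact_force: [-0.9, -0.1, -2.9]
grip_width: 29.4
```

```bash
python3 - <<'E'
from h import *
o=sensors.get_obs(); T=pose(o); print(o['tool_pos'],o['tcp_rot'],o['contact_force'],o['moment'])
E
```

```text
[ 575.30495579 -153.10877924  109.08078105] [ 3.13915759e+00 -1.08383100e-03  7.90454393e-01] [-0.87349149 -0.12173395 -2.88290629] [-0.11251829  0.16570942  0.01401118]
```

arm_command:
  increments: [1,0,-1,0,0,1,0,-1,3,0,1,0,-1,5,0,1,0,-1,7,0,1,0,-1,8,0,1,0,-1,8,0]

```text
time: 7.58
tool_pos: [573.9, -152.1, 99.6]
tcp_rot: [3.141, -0.0, 0.79]
contact_force: [0.6, 0.5, -3.3]
grip_width: 29.5
```

arm_command:
  increments: [1,0,0,1,0,1,0,0,2,0,1,0,0,2,0]

```text
time: 7.95
tool_pos: [573.9, -152.0, 97.7]
tcp_rot: [3.141, -0.001, 0.79]
contact_force: [2.0, 2.9, -2.3]
grip_width: 29.6
```

It's past the tip with only a small side force along +x of the tool. I'll yield 0.6 mm that way and continue down.

arm_command:
  increments: [1,0.6,0,1,0,1,0.6,0,3,0,1,0.6,0,5,0,1,0.6,0,5,0]

```text
time: 8.45
tool_pos: [574.0, -151.7, 92.2]
tcp_rot: [-3.141, 0.0, 0.79]
contact_force: [2.8, 2.5, -4.6]
grip_width: 29.5
```

arm_command:
  increments: [1,0.6,0,2,0,1,0.6,0,4,0,1,0.6,0,6,0,1,0.6,0,8,0,1,0.6,0,8,0]

```text
time: 9.07
tool_pos: [574.3, -151.5, 84.3]
tcp_rot: [-3.141, 0.0, 0.79]
contact_force: [-0.4, 0.2, -3.2]
grip_width: 29.8
```

arm_command:
  increments: [1,0,0,2,0,1,0,0,3,0,1,0,0,4,0,1,0,0,4,0]

```text
time: 9.57
tool_pos: [574.5, -151.4, 80.5]
tcp_rot: [-3.141, -0.0, 0.79]
contact_force: [-0.2, 0.5, -3.6]
grip_width: 29.5
```

arm_command:
  increments: [1,0,0,0.5,0,1,0,0,0.5,0]

```text
time: 9.82
tool_pos: [574.5, -151.3, 80.1]
tcp_rot: [-3.142, -0.0, 0.79]
contact_force: [-0.3, 0.6, -3.0]
grip_width: 29.5
```

arm_command:
  increments: [1,0,0,0.5,0,1,0,0,1,0,1,0,0,1,0]

```text
time: 10.2
tool_pos: [574.5, -151.5, 79.6]
tcp_rot: [3.141, -0.0, 0.79]
contact_force: [-3.1, 1.3, 2.7]
grip_width: 29.7
```

It's seated: TCP is at 79.6 as predicted, and the force turned upward lightly. Next I release, rise, turn the jaws along world x and descend around the knob with the fingers half open.

arm_command:
  increments: [1,0,0,0,0,1,0,0,0,0,0.5,0,0,0,0,0.5,0,0,0,0,0.5,0,0,0,0,0.5,0,0,0,0,0.5,0,0,-15,0,0.5,0,0,-45,0,0.5,0,0,-85,0,0.5,20,0,-85,-10,0.5,40,0,-85,-20,0.5,60,0,-85,-30,0.5,65.5,0,-85,-40,0.5,65.5,0,-85,-45,0.5,65.5,0,-85,-45,0.5,65.5,0,-85,-45]

```text
time: 12.2
tool_pos: [620.7, -105.0, 164.7]
tcp_rot: [3.141, 0.0, 1.574]
contact_force: [0.1, 0.5, -0.5]
grip_width: 45.8
```

```bash
python3 - <<'E'
from h import *
o=sensors.get_obs(); T=pose(o); print(o['tool_pos'],o['tcp_rot'],o['contact_force'],o['grip_width'],o['joint_positions'])
im=imaging.capture("wrist"); cv2.imwrite("pics/w3.png",im)
for p in [(574.5,-151.5,110),(574.5+46,-151.5+46,137)]: print(proj("wrist",p,T))
E
```

```text
[ 620.71095507 -104.97094743  164.73753848] [3.14082290e+00 1.29499375e-04 1.57365840e+00] [ 0.1071408   0.51550419 -0.46259012] 45.80208615269162 [-2.89243184e-01  5.66358278e-01  1.27748767e+00  1.01429891e-04
  1.29697227e+00 -2.92132697e-01]
[211.74800528 291.39293069]
[277.87602879 245.0331553 ]
```

View pics/w3.png

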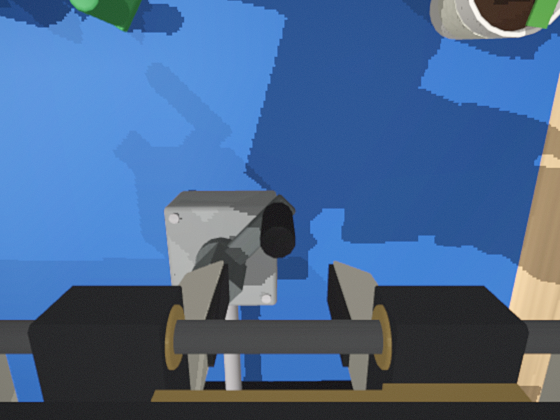

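The knob top shows at (277,241), between the fingers and within 4 px of the prediction, so I descend and grip.

arm_command:
  increments: [0.5,1,0,25,0,0.5,1,0,50,0,0.5,1,0,64,0,0.5,1,0,68,0,0.5,1,0,68,0,1,1,0,68,0,1,1,0,68,0,1,1,0,68,0,1,1,0,68,0,1,1,0,68,0]

```text
time: 13.5
tool_pos: [620.8, -103.8, 96.4]
tcp_rot: [3.141, -0.0, 1.576]
contact_force: [1.0, 0.9, 1.8]
grip_width: 20.9
```

```bash
python3 - <<'E'
from h import *
o=sensors.get_obs(); print(o['tool_pos'],o['tcp_rot'],o['contact_force'],o['grip_width'])
# tool x=+Y world, tool y=+X world ; start 45.3deg, r=65, clockwise
a0=np.radians(45.3)
for s in range(0,41,1):
    a=a0-np.radians(18*s)
    if s<=20: print(s, round(65*(np.sin(a)-np.sin(a0)),1), round(65*(np.cos(a)-np.cos(a0)),1))
E
```

```text
[ 620.80688177 -103.84906477   96.37804481] [ 3.14098583e+00 -2.03996880e-05  1.57551533e+00] [0.98468432 0.8995484  1.76989412] 20.92809840641077
0 0.0 0.0
1 -16.4 12.0
2 -35.7 18.4
3 -56.0 18.5
4 -75.4 12.3
5 -91.9 0.5
6 -104.0 -15.9
7 -110.3 -35.2
8 -110.5 -55.6
9 -104.3 -74.9
10 -92.4 -91.4
11 -76.0 -103.5
12 -56.7 -109.9
13 -36.4 -110.0
14 -17.0 -103.8
15 -0.5 -91.9
16 11.6 -75.5
17 17.9 -56.2
18 18.1 -35.9
19 11.9 -16.5
20 -0.0 0.0
```

arm_command:
  increments: [1,-7.7,6.6,0,0,1,-16.4,12,0,0,1,-25.8,15.9,0,0,1,-35.7,18.4,0,0,1,-45.9,19.2,0,0,1,-56,18.5,0,0,1,-66,16.2,0,0,1,-75.4,12.3,0,0,1,-75.4,12.3,0,0]

```text
time: 14.62
tool_pos: [632.9, -180.4, 96.1]
tcp_rot: [-3.142, 0.0, 1.574]
contact_force: [-0.3, 2.0, 3.8]
grip_width: 21.5
```

```bash
python3 - <<'E'
import numpy as np
# relative rows from 72 deg travelled, 12 deg... (s in deg)
a0=np.radians(45.3-72)
for s in range(15,301,15):
    a=a0-np.radians(s); print(s, round(65*(np.sin(a)-np.sin(a0)),1), round(65*(np.cos(a)-np.cos(a0)),1))
E
```

```text
15 -14.0 -9.5
30 -25.1 -22.4
45 -32.5 -37.7
60 -35.7 -54.3
75 -34.4 -71.3
90 -28.9 -87.3
105 -19.3 -101.3
120 -6.5 -112.4
135 8.8 -119.8
150 25.5 -123.0
165 42.4 -121.7
180 58.4 -116.1
195 72.4 -106.6
210 83.5 -93.8
225 90.9 -78.5
240 94.1 -61.8
255 92.9 -44.9
270 87.3 -28.9
285 77.7 -14.8
300 64.9 -3.7
```

Forces are small and the tool is on the circle. I continue by 300°.

arm_command:
  increments: [1,-14,-9.5,0,0,1,-25.1,-22.4,0,0,1,-32.5,-37.7,0,0,1,-35.7,-54.3,0,0,1,-34.4,-71.3,0,0,1,-28.9,-87.3,0,0,1,-19.3,-101.3,0,0,1,-6.5,-112.4,0,0,1,8.8,-119.8,0,0,1,25.5,-123,0,0,1,42.4,-121.7,0,0,1,58.4,-116.1,0,0,1,72.4,-106.6,0,0,1,83.5,-93.8,0,0,1,90.9,-78.5,0,0,1,94.1,-61.8,0,0,1,92.9,-44.9,0,0,1,87.3,-28.9,0,0,1,77.7,-14.8,0,0,1,64.9,-3.7,0,0]

```text
time: 17.12
tool_pos: [628.5, -111.9, 96.0]
tcp_rot: [-3.138, -0.003, 1.577]
contact_force: [-2.6, 4.3, 6.9]
grip_width: 21.0
```

```bash
python3 - <<'E'
import numpy as np
from plant import sensors
o=sensors.get_obs(); print(o['tool_pos'],o['contact_force'],o['grip_width'])
a0=np.radians(45.3-372)
for s in range(15,331,15):
    a=a0-np.radians(s); print(s, round(65*(np.sin(a)-np.sin(a0)),1), round(65*(np.cos(a)-np.cos(a0)),1))
E
```

```text
[ 628.53588635 -111.93673089   96.01334028] [-2.64889654  4.33315423  6.93102071] 21.019041403172825
15 -15.3 7.4
30 -31.9 10.6
45 -48.9 9.3
60 -64.9 3.7
75 -78.9 -5.8
90 -90.0 -18.6
105 -97.4 -33.9
120 -100.6 -50.6
135 -99.3 -67.5
150 -93.8 -83.5
165 -84.2 -97.6
180 -71.4 -108.7
195 -56.1 -116.0
210 -39.4 -119.2
225 -22.5 -118.0
240 -6.5 -112.4
255 7.6 -102.9
270 18.6 -90.0
285 26.0 -74.7
300 29.2 -58.1
315 28.0 -41.1
330 22.4 -25.1
```

arm_command:
  increments: [1,-15.3,7.4,0,0,1,-31.9,10.6,0,0,1,-48.9,9.3,0,0,1,-64.9,3.7,0,0,1,-78.9,-5.8,0,0,1,-90,-18.6,0,0,1,-97.4,-33.9,0,0,1,-100.6,-50.6,0,0,1,-99.3,-67.5,0,0,1,-93.8,-83.5,0,0,1,-84.2,-97.6,0,0,1,-71.4,-108.7,0,0,1,-56.1,-116,0,0,1,-39.4,-119.2,0,0,1,-22.5,-118,0,0,1,-6.5,-112.4,0,0,1,7.6,-102.9,0,0,1,18.6,-90,0,0,1,18.6,-90,0,0]

```text
time: 19.5
tool_pos: [538.6, -94.5, 95.9]
tcp_rot: [-3.139, -0.001, 1.577]
contact_force: [-1.9, -1.2, 6.6]
grip_width: 21.0
```

```bash
python3 - <<'E'
import numpy as np
from plant import sensors
o=sensors.get_obs(); print(o['tool_pos'],o['contact_force'],o['grip_width'])
for b in range(642,770,24):
    a0=np.radians(45.3-b); print("from",b)
    for s in range(4,25,4):
        a=a0-np.radians(s); print(s, round(65*(np.sin(a)-np.sin(a0)),1), round(65*(np.cos(a)-np.cos(a0)),1))
E
```

```text
[538.63182472 -94.52924559  95.9429759 ] [-1.92802343 -1.19573953  6.56881894] 20.98442062745895
from 642
4 2.4 3.9
8 4.4 7.9
12 6.2 12.1
16 7.7 16.4
20 8.9 20.7
24 9.8 25.2
from 666
4 0.6 4.5
8 0.8 9.0
12 0.8 13.6
16 0.4 18.1
20 -0.3 22.6
24 -1.3 27.0
from 690
4 -1.3 4.3
8 -2.9 8.6
12 -4.8 12.7
16 -7.0 16.7
20 -9.4 20.5
24 -12.1 24.1
from 714
4 -3.0 3.4
8 -6.1 6.7
12 -9.6 9.7
16 -13.2 12.4
20 -17.0 14.9
24 -20.9 17.1
from 738
4 -4.1 1.9
8 -8.3 3.6
12 -12.7 4.9
16 -17.1 6.0
20 -21.6 6.7
24 -26.1 7.1
from 762
4 -4.5 0.1
8 -9.1 -0.1
12 -13.6 -0.6
16 -18.0 -1.5
20 -22.4 -2.6
24 -26.7 -4.1
```

arm_command:
  increments: [1,2.4,3.9,0,0,1,4.4,7.9,0,0,1,6.2,12.1,0,0,1,7.7,16.4,0,0,1,8.9,20.7,0,0,1,9.8,25.2,0,0,1,9.8,25.2,0,0]

```text
time: 20.38
tool_pos: [562.5, -84.8, 95.8]
tcp_rot: [-3.137, -0.001, 1.576]
contact_force: [-5.0, 0.3, 8.2]
grip_width: 21.2
```

arm_command:
  increments: [1,0.6,4.5,0,0,1,0.8,9,0,0,1,0.8,9,0,0]

```text
time: 20.75
tool_pos: [571.4, -83.8, 95.8]
tcp_rot: [-3.137, -0.002, 1.576]
contact_force: [-4.3, 2.4, 7.1]
grip_width: 21.4
```

arm_command:
  increments: [1,0,4.6,0,0,1,-0.4,9.1,0,0,1,-0.4,9.1,0,0]

```text
time: 21.12
tool_pos: [580.6, -84.0, 95.8]
tcp_rot: [-3.137, -0.002, 1.576]
contact_force: [-4.7, 1.4, 7.7]
grip_width: 21.4
```

arm_command:
  increments: [1,-0.7,4.5,0,0,1,-1.7,8.9,0,0,1,-1.7,8.9,0,0]

```text
time: 21.5
tool_pos: [589.6, -85.5, 95.8]
tcp_rot: [-3.137, -0.002, 1.576]
contact_force: [-3.5, 1.8, 7.0]
grip_width: 20.8
```

At 690°. Still only drag.

arm_command:
  increments: [1,-1.3,4.3,0,0,1,-2.9,8.6,0,0,1,-2.9,8.6,0,0]

```text
time: 21.88
tool_pos: [598.3, -88.2, 95.8]
tcp_rot: [-3.137, -0.002, 1.576]
contact_force: [-2.9, 3.0, 7.0]
grip_width: 21.2
```

arm_command:
  increments: [1,-1.9,4.1,0,0,1,-4.1,8.1,0,0,1,-4.1,8.1,0,0]

```text
time: 22.25
tool_pos: [606.6, -92.2, 95.9]
tcp_rot: [-3.138, -0.002, 1.576]
contact_force: [-2.3, 3.1, 7.0]
grip_width: 21.0
```

At 706°.

arm_command:
  increments: [1,-2.5,3.8,0,0,1,-5.3,7.4,0,0,1,-5.3,7.4,0,0]

```text
time: 22.62
tool_pos: [614.3, -97.3, 95.9]
tcp_rot: [-3.138, -0.003, 1.576]
contact_force: [-1.9, 2.9, 6.6]
grip_width: 21.6
```

arm_command:
  increments: [1,-3,3.4,0,0,1,-6.1,6.7,0,0,1,-6.1,6.7,0,0]

```text
time: 23.0
tool_pos: [620.6, -102.7, 95.9]
tcp_rot: [-3.137, -0.004, 1.576]
contact_force: [-3.7, 5.9, 8.7]
grip_width: 21.2
```

arm_command:
  increments: [1,-1.8,1.5,0,0,1,-3.5,2.8,0,0,1,-3.5,2.8,0,0]

```text
time: 23.38
tool_pos: [622.5, -104.7, 95.9]
tcp_rot: [-3.135, -0.006, 1.577]
contact_force: [-6.7, 9.6, 10.7]
grip_width: 21.0
```

```bash
python3 - <<'E'
from h import *
o=sensors.get_obs(); print(o['tool_pos'],o['contact_force'],o['moment'])
im=imaging.capture("scene"); cv2.imwrite("pics/s2.png",im)
im2=imaging.capture("top"); cv2.imwrite("pics/t2.png",im2)
cv2.imwrite("pics/s2c.png",np.hstack([cv2.resize(im[60:330,0:260],(390,405)),cv2.resize(im2[90:270,320:540],(495,405))])[:, :800])
E
```

```text
[ 622.46862873 -104.71302438   95.89784307] [-6.66204665  9.61477235 10.73042612] [ 1.61914755  1.48683508 -0.02046396]
```

View pics/s2c.png

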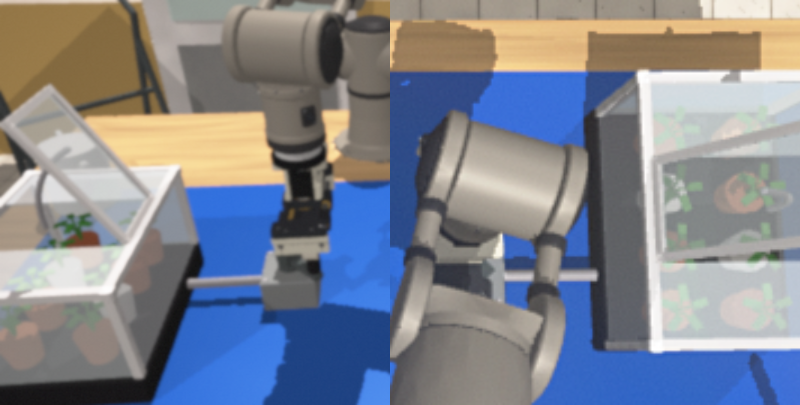

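The scene view shows the vent swung well up, with its lid at about (75,160) in the crop. The tangential force is rising with little motion, which looks like the stop, so I make one more gentle probe.

arm_command:
  increments: [1,-1.5,1.1,0,0,1,-3,2.2,0,0,1,-3,2.2,0,0,1,-3,2.2,0,0]

```text
time: 23.98
tool_pos: [624.1, -106.5, 95.9]
tcp_rot: [-3.134, -0.007, 1.577]
contact_force: [-7.5, 13.2, 11.6]
grip_width: 21.4
```

Over 15 N at the knob against 3 N of drag means it's at the stop. I unload the hand, release and rise.

arm_command:
  increments: [1,2.5,-2,0,0,1,5,-4,0,0,1,5.5,-4.5,0,0,1,5.5,-4.5,0,0]

```text
time: 24.48
tool_pos: [621.7, -104.2, 96.0]
tcp_rot: [-3.139, -0.002, 1.576]
contact_force: [-1.0, 2.9, 6.0]
grip_width: 21.0
```

arm_command:
  increments: [0.5,0,0,0,0,0.5,0,0,0,0,0.5,0,0,0,0,0.5,0,0,0,0,0.5,0,0,0,0,0.5,0,0,-10,0,0.5,0,0,-40,0,0.5,0,0,-80,0,0.5,30,0,-120,0,0.5,80,0,-140,0,0.5,120,0,-140,0,0.5,120,0,-140,0,0.5,120,0,-140,0]

```text
time: 26.1
tool_pos: [622.2, 12.9, 236.5]
tcp_rot: [3.141, 0.0, 1.576]
contact_force: [0.0, 0.2, -0.2]
grip_width: 45.8
```

```bash
python3 - <<'E'
from h import *
o=sensors.get_obs(); T=pose(o); print(o['tool_pos'],o['contact_force'],o['grip_width'])
im=imaging.capture("scene"); cv2.imwrite("pics/s3.png",im)
im2=imaging.capture("top"); cv2.imwrite("pics/t3.png",im2)
cv2.imwrite("pics/s3c.png",np.hstack([cv2.resize(im[100:330,0:250],(435,400),interpolation=cv2.INTER_CUBIC),cv2.resize(im2[170:270,320:410],(360,400),interpolation=cv2.INTER_CUBIC)]))
for z in (70,110): print("hub",[proj(n,(574.5,-151.5,z)).round(1) for n in("scene","top")])
E
```

```text
[622.1501213   12.93067963 236.47538992] [ 0.00680154  0.15847239 -0.18604423] 45.784762033359
hub [array([192.1, 232.9]), array([355.9, 211.4])]
hub [array([190.1, 219.8]), array([358.7, 210.2])]
```

View pics/s3c.png

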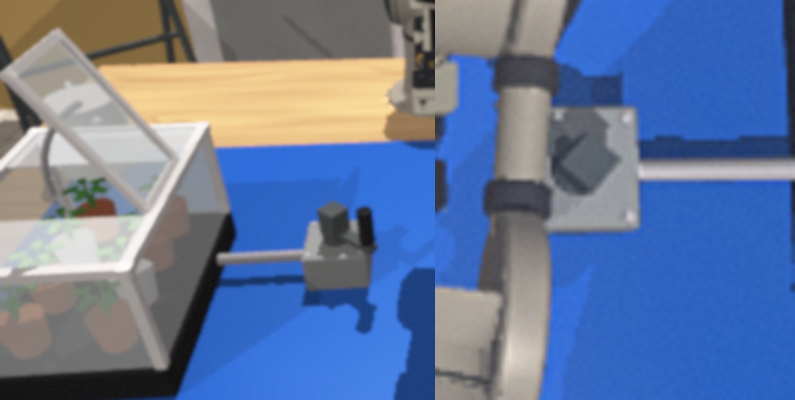

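```bash
python3 - <<'E'
from h import *
f=lambda u,v:(u*250/435,100+v*230/400)
K,C=cam("scene")
for H,F in [((175,160),(60,32)),((150,208),(5,70))]:
    h=ray("scene",f(*H),200); d=C[:3,:3]@np.linalg.solve(K,[*f(*F),1]); o=C[:3,3]; p=o+d*(h[0]-o[0])/d[0]
    print(h,p,"len",np.linalg.norm(p-h),"ang",np.arctan2(p[2]-h[2],abs(p[1]-h[1])))
E
```

```text
[ 580.45886424 -336.70964553  200.        ] [ 580.45886424 -419.39396536  372.9374403 ] len 191.68738874548657 ang 1.1248079206378203
[ 686.52896729 -332.77973279  200.        ] [ 686.52896729 -425.53333723  373.84822436] len 197.0442494720023 ang 1.080684281114678
```

The measured vent angle is about 1.10 rad (1.12 and 1.08 from its two edges), with the free edge 173 mm above the roof. That's fully open, so I hand in.

```bash
python3 -c "
from plant import ticket
print(ticket.close_job())"
```

```text
the job is handed in; nothing more can be done
None
```

The vent is fully open and the crank stands home on the shaft. I handed the job in at about 26 s with the gripper clear; no verdict is reported.

- **Seating:** I took the larger dark crank by its hub and lowered it onto the square shaft. Side forces stayed at about 4 N or less. It seated at the predicted height (TCP 79.6 mm) with about 6 N of press.
- **Winding:** I regripped by the knob and wound clockwise for about 2.0 turns, until the force at the knob rose from about 3.5 N to about 15 N with little motion. I took that as the stop, eased off, released and rose.
- **Last checks:** The scene picture gives a vent angle of 1.08 and 1.12 rad from its two edges, which agrees with 1.10 at the stop. The vent's free edge is about 173 mm above the roof. The hub appears upright within about 2 px of where it should be, and the force on the tool is zero.
- **Disagreements and limits:** The wrist and top cameras differed by about 2.7 mm on the shaft position. I settled this by comparing crank and shaft in the same wrist view. I did not separately measure that the bystanders stayed in place, though no path came near them.

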